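Move a wet-lacquered plaque to the drying rack on a spatula

ROBOT

A 6-joint arm with a two-finger parallel gripper is mounted at the origin on the work surface. World frame = base frame: x ahead of the robot, y to its left, z up, the work surface at z = 0. Lengths are in mm, angles in rad, forces in N, time in s.
With the tool pointing down it reaches from about 325 to 750 mm from the base axis. Payload 7.6 kg.
Tool frame: the origin (TCP) lies at the very end of the fingers, on their centre line; the grasp point (between the pads) lies 19 mm behind it; z points along the fingers, y is the direction in which the jaws open and shut (so a half turn about z gives the same grasp; the last joint's range is limited). The gripper opens to 85 mm and grips with 20 to 120 N. Pads are 22 mm wide; open, the fingers measure 114 mm over their backs; the gripper's body (76 mm by 85 mm) begins 54 mm behind the grasp point. The pads swing forward as they close: fully open they stand 13 mm farther back than shut.
Start: joints at [1.031, 0.052, 1.401, -0, 1.689, -0.07], TCP at [237.66, 468.149, 231.323] pointing down, gripper open.
Joint ranges: [-2.9, 2.9], [-0.91, 2.17], [0.12, 2.37], [-1.06, 4.2], [0.26, 2.73], [-2.93, 2.93]. Speed limits (rad/s): [2.57, 2.57, 3.01, 3.14, 3.14, 3.14].

INTERFACE

Orientations are given as a unit quaternion [x, y, z, w].
In Python, from rig import * gives the robot as it stands. The module is installed in compiled form; this text tells all that it offers.
- The arm moves only by the tool move_arm, never from a script. Its argument "series" is a list of rows, each a list of 6 numbers: the shift along the tool's x, y, z in cm, then the turn, a rotation vector about the tool's x, y, z in rad. A call has 1 to 8 rows; each row is the pose to reach, as a shift and turn from the pose commanded when the call began, along the tool's axes at that moment; what a row does not reach only later rows make up. A row lasts 1/8 s, in which the tool goes at most 62.5 mm and 10.7 degrees, less where a joint would pass 70% of its speed; a pose out of reach is approached as far as the arm can. A call with a gripper value outside its range is refused whole. "claw" is the opening, from 0 (shut) to 1 (fully open), set as the call begins (left out, the last holds). The fingers move at their own pace and stop on an object; "squeeze" is the grip in N (left out, the last holds). Time passes only in rows, so rows that repeat a pose let the fingers close. It gives the time, the measured TCP pose, the force and the opening at its end, in the units of the state.
- get_obs(): the state, without advancing time (a new reading comes with each control period).
- get_image(name): name is "scene" or "top" or "wrist"; returns (picture, depth): 400x640x3 uint8, red, green, blue; 400x640 float32, mm along the optical axis (not along the pixel's ray), 0 where there is no reading.
- calibration(name): a dict with "intrinsics" (3x3 intrinsics, pixels), "extrinsics" (4x4, takes a point from world to camera coordinates). Camera axes: x right, y down, z forward; pixel columns grow to the right and rows downward; lengths in mm; the calibration is good to about 2 mm. The wrist camera is an equidistant fisheye: a pixel r from the principal point sees the ray r / f radians off the axis. A picture is of the moment at which its call begins: read the wrist's pose just before it. calibration takes no time and is no camera call; for the wrist camera it gives the pose at the moment of the call.
- finish_job(): hands the job in, once; it reports no verdict.
The state is a dict: "time": time; "q": joint angles; "joint_vel": joint speeds; "tau": joint torques, N m; "tcp_pos": TCP position; "tcp_rot": TCP orientation; "contact_force": force on the tool from outside, world axes, zero at the start; "moment": the same for the moment, N m; "grip_width": finger opening in mm.
Only numpy, scipy, OpenCV 4.12 (cv2) and the standard library are available. Lean on these libraries where they do the work, as an engineer would, in place of code of your own. Each camera call takes 0.05 s, during which the arm holds its last target.

TASK

The round yellow-and-red plaque in the wooden frame is freshly lacquered, so neither the fingers nor the arm may touch it. Draw the spatula right out of its red sleeve, lay it on the counter and let go, then take it by its blue handle, slide the blade under the plaque, lift it and set it down centred and level on the two cork rails of the drying rack. Finish with the spatula drawn out and laid flat on the counter, and leave the other things where they are.

Things in the scene. Friction and masses are not known exactly. Their poses are not given: they have to be found in the camera images.
- spatula: loose offset spatula, 300 mm long, 220 g. Origin: on its underside, on the centre line, where the broad blade begins; x runs from handle to blade tip, z up. Behind the origin a tang 24 mm wide, 4 mm high runs to x = -39 mm, where a riser lifts the neck and handle. A heel under the handle's last 15 mm reaches down to underside level: laid down, it rests flat on blade and heel
- spatula_neck (a point): middle of the spatula's steel neck, a bar 16 mm wide, from 8 to 24 mm above the underside, x = -40 to -85 mm; this point is 62.5 mm behind the body origin, 16 mm above the underside; axes as the spatula
- spatula_handle (a point): middle of the spatula's blue plastic handle, 24 mm wide, from 8 to 34 mm above the underside, x = -85 to -195 mm; this point is 140 mm behind the body origin, 21 mm above the underside; axes as the spatula. At the start the handle is inside the sleeve, but for its first 5 to 15 mm
- spatula_handle_end (a point): rear end of the spatula's handle, 21 mm above the underside, 195 mm behind the body origin
- spatula_blade (a point): middle of the blade's top face, 52.5 mm ahead of the spatula's body origin; the plaque's centre should come over about this point. The blade is stiff dark steel, x = 0 to 105 mm, 58 mm wide, 2 mm thick, its last 20 mm thinned to a 1 mm edge
- sleeve: fixed red metal sleeve on the counter, 109 mm long, 50 wide, 50 high, closed on top, sides and rear; inside 40 mm wide, 46 high, no floor (the spatula lies on the counter). Origin: middle of its open mouth, at counter level; x points out of the mouth, z up; it reaches from x = 0 to -109 mm. The handle starts about 100 mm deep in it
- frame: fixed three-sided wooden frame, fences 16 mm high, no floor. x: the direction in which the spatula enters, from the open side; z up; origin at counter level. Back stop: face at x = 69 mm. Side fences: inner faces at y = +78 and -78 mm, x = -21 to 69 mm. The plaque lies on the counter, its rim 2 to 11 mm from the stop; pushed, it slides to the stop and stays. Draw back some mm before lifting: pressed on the stop, it may bind
- disc: loose round wooden plaque, yellow with red rings, wet, 132 mm across, 12 mm thick, 100 to 210 g. Its flat underside is 104 mm across; from there the underside slopes up to the rim, whose lower edge is 4.5 mm above the surface it lies on. Origin: centre of its underside; z up; its yaw means nothing
- disc_center (a point): centre of the plaque, 6 mm above its underside
- rack: fixed drying rack, 130 x 118 mm: grey base plate 8 mm thick with two cork-topped rails along x, 16 mm wide, tops 45 mm above the counter, inner faces at y = +40 and -40 mm; free between them and open at both ends. Origin: centre, counter level; z up. x points roughly to the robot's right, like the frame's: the spatula's handle goes on the -x side, and it is drawn out to -x
- rack_top (a point): centre of the rack at the height of the rail tops, 45 mm above the counter: the centre of the plaque's underside belongs here; axes as the rack
- lacquer_tin: red closed lacquer tin, 64 mm across, 75 high, a loose bystander, origin at the centre of its underside
- glue_bottle: white glue bottle with red cap, 44 mm across, 110 high, a loose bystander, origin at the centre of its underside
- tape_roll: roll of yellow tape lying flat, 76 mm across, 24 high, a loose bystander, origin at the centre of its underside
- eraser_box: green eraser, 50 x 30 x 20 mm, a loose bystander, origin at the centre of its underside
- calculator: white desk calculator, 120 x 75 x 14 mm, a loose bystander, origin at the centre of its underside
- stapler: red and black stapler, 130 x 30 x 47 mm, a loose bystander, origin at the centre of its underside
Mind the look-alikes: they are no part of the job. There is more than one size of the rack; the job needs the larger.

How it is judged (in metres and radians):
On the way, in this order (a step that is already met when the one before it is completed fails the run):
1. the spatula is drawn right out of the sleeve, lies flat on the counter and is let go (x of spatula_handle_end in the frame of sleeve above 0 m and height (world z) of spatula below 0.006 m and angle between spatula's own z axis and vertical below 0.06 rad and contact force between the fingers and spatula below 0.05 N and linear speed of spatula below 0.02 m/s), for 0.2 s.
2. the plaque is carried on the spatula, which is held by its handle, clear of the counter by at least 20 mm (height (world z) of disc above 0.02 m and contact force between disc and spatula above 0.3 N and x of the grasp point in the frame of spatula below -0.085 m and contact force between the fingers and spatula above 1 N), for 0.2 s.
At the end, for the whole second after the job is handed in: The plaque lies at rest on both rails of the rack, its centre within 15 mm of the rack's centre, level within 0.05 rad, not touched by the spatula; the spatula lies at rest flat on the counter (underside within 6 mm of it, level within 0.06 rad) (horizontal distance between disc and rack_top below 0.015 m and height (world z) of disc between 0.042 and 0.049 m and angle between disc's own z axis and vertical below 0.05 rad and contact force between disc and rack above 0.3 N and contact force between disc and spatula below 0.05 N and linear speed of each of disc, spatula below 0.01 m/s and height (world z) of spatula below 0.006 m and angle between spatula's own z axis and vertical below 0.06 rad).
It fails at once if the fingers or the arm touch the wet plaque (contact force between any of the fingers, the arm and disc above 0.3 N).
It fails at once if the plaque is tipped by more than 0.4 rad (angle between disc's own z axis and vertical above 0.4 rad).
It fails at once if a bystander is moved by more than 30 mm or knocked over (distance of any of lacquer_tin, glue_bottle, tape_roll, eraser_box, calculator, stapler from where it was at the start of the episode above 0.03 m or angle between any of lacquer_tin, glue_bottle, tape_roll, eraser_box, calculator, stapler's own z axis and vertical above 0.5 rad).
It also fails if it takes over 58 s, if anything falls off the work surface, if the arm or the gripper's body presses on something with over 40 N, if the wrist force passes 120 N, or if a joint passes its speed limit or range.

## Working session

There is one attempt and no reset: what is moved stays moved. The work goes in short steps, Python scripts to look and compute and a tool call to move; the robot and the scene stay as the last step left them, time stands still between calls to the robot, and variables do not carry over. Pictures are saved under pics/ and viewed, and the job is handed in when it is done.

Besides the shell and the picture viewer there is one more tool, called after ">>>" as name([rows], argument=value, ...), one row to a line, values as JSON. move_arm: Moves the arm, as the interface text tells. Its arguments: {"type":"object","properties":{"series":{"type":"array"},"claw":{"type":"number"},"squeeze":{"type":"number"}},"required":["series"]}

```bash
mkdir -p pics; python3 - <<'E'
from rig import *
import cv2,numpy as np
o=get_obs();print(o)
for n in("scene","top","wrist"):
    c=calibration(n);print(n,np.round(c["intrinsics"],2).tolist(),np.round(c["extrinsics"],4).tolist())
    im,d=get_image(n);cv2.imwrite(f"pics/a_{n}.png",im[:,:,::-1]);np.savez(f"a_{n}.npz",im=im,d=d,K=c["intrinsics"],E=c["extrinsics"])
E
```

```text
{'time': 0.0, 'q': array([ 1.03067417e+00,  5.28576947e-02,  1.40171596e+00,  8.04663474e-06,
        1.68857097e+00, -7.03207782e-02]), 'joint_vel': array([-5.75312162e-05,  2.76981531e-04, -6.09348393e-04, -9.40379499e-05,
        4.69033599e-04,  5.17720352e-04]), 'tau': array([ 4.98317077e-04, -3.81682670e+01, -3.60175002e+01, -5.83017095e-05,
        6.52317904e-03, -1.41341044e-05]), 'tcp_pos': array([237.51081235, 467.87890647, 230.46588392]), 'tcp_rot': array([ 2.32745878e-01,  9.72537277e-01, -7.38920273e-04, -2.36998591e-04]), 'contact_force': array([ 0.16926292,  0.33206298, -0.32136622]), 'moment': array([-0.01380774, -0.00618307,  0.05011542]), 'grip_width': 85.17319838513829}
scene [[442.02, 0.0, 315.0], [0.0, 442.02, 200.31], [0.0, 0.0, 1.0]] [[-0.4182, 0.9083, 0.0078, 194.7313], [0.5434, 0.257, -0.7992, -264.7581], [-0.7279, -0.33, -0.6011, 1519.7263], [0.0, 0.0, 0.0, 1.0]]
top [[492.62, 0.0, 315.37], [0.0, 492.62, 200.31], [0.0, 0.0, 1.0]] [[-0.0259, -0.9997, -0.004, 42.298], [-0.9939, 0.0262, -0.1075, 550.4709], [0.1076, 0.0012, -0.9942, 1460.0286], [0.0, 0.0, 0.0, 1.0]]
wrist [[309.71, 0.0, 323.92], [0.0, 309.71, 199.71], [0.0, 0.0, 1.0]] [[0.4517, 0.8922, -0.0021, -524.5438], [0.8511, -0.4302, 0.3009, -39.871], [0.2675, -0.1377, -0.9537, 380.2847], [0.0, 0.0, 0.0, 1.0]]
```

View pics/a_scene.png

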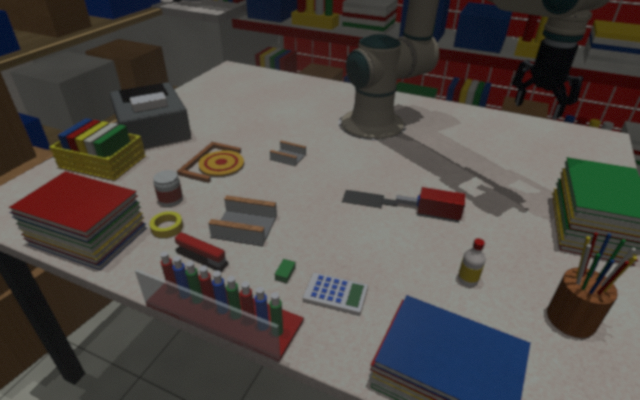

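View pics/a_top.png

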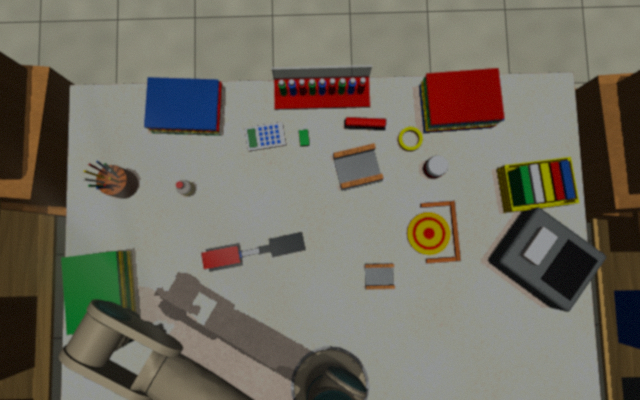

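View pics/a_wrist.png

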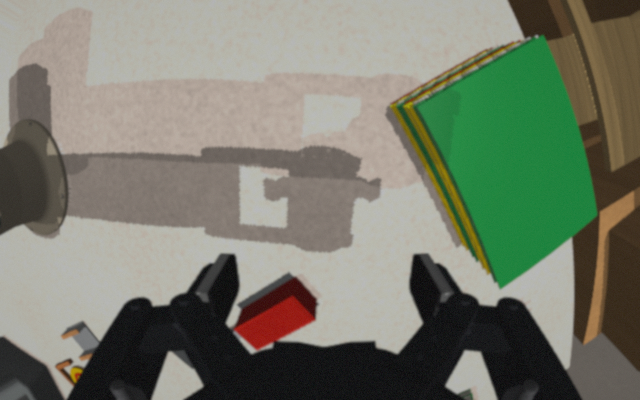

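Overview: in the top view the sleeve is at about (222,257), the blade at (288,243), the framed plaque at (430,233), the large rack at (357,167) and the small look-alike rack at (379,276). Next I'll measure them.

```bash
cat > h.py <<'E'
import numpy as np,cv2
def load(n,p="a"):
    z=np.load(f"{p}_{n}.npz");return z["im"],z["d"],z["K"],z["E"]
def ray(K,E,uv,fish=False):
    uv=np.atleast_2d(uv).astype(float);x=(uv[:,0]-K[0,2])/K[0,0];y=(uv[:,1]-K[1,2])/K[1,1]
    if fish:
        r=np.hypot(x,y)+1e-12;d=np.c_[np.sin(r)*x/r,np.sin(r)*y/r,np.cos(r)]
    else: d=np.c_[x,y,np.ones(len(x))]
    R=E[:3,:3];return -R.T@E[:3,3], d@R
def onplane(K,E,uv,z,fish=False):
    c,d=ray(K,E,uv,fish);t=(z-c[2])/d[:,2];return c+t[:,None]*d
def proj(K,E,P,fish=False):
    p=np.atleast_2d(P)@E[:3,:3].T+E[:3,3]
    if fish:
        rho=np.hypot(p[:,0],p[:,1]);th=np.arctan2(rho,p[:,2]);s=th/rho
        return np.c_[K[0,0]*p[:,0]*s+K[0,2],K[1,1]*p[:,1]*s+K[1,2]]
    return np.c_[K[0,0]*p[:,0]/p[:,2]+K[0,2],K[1,1]*p[:,1]/p[:,2]+K[1,2]]
E
python3 - <<'E'
from h import *
im,d,K,E=load("top")
a=cv2.resize(im[215:285,190:320],None,fx=6,fy=6,interpolation=cv2.INTER_CUBIC)
cv2.imwrite("pics/t1.png",a[:,:,::-1])
a=cv2.resize(im[130:300,325:475],None,fx=3.5,fy=3.5,interpolation=cv2.INTER_CUBIC)
cv2.imwrite("pics/t2.png",a[:,:,::-1])
E
```

```text
(no output)
```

View pics/t1.png

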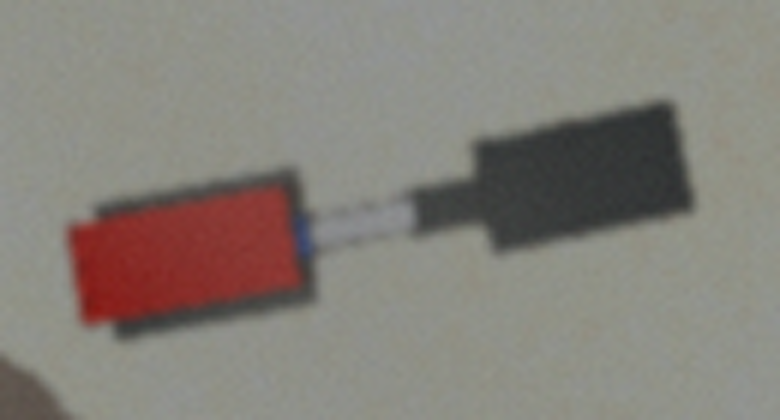

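View pics/t2.png

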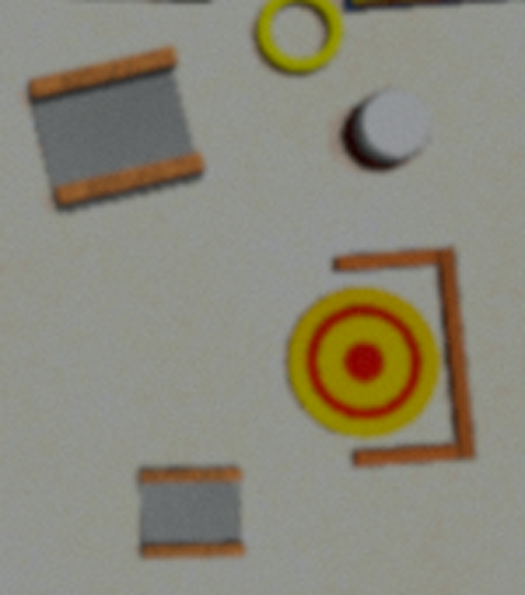

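The zooms show the spatula pointing right and slightly up, the plaque in its frame with the open side to the left, and the large rack turned about 10°. Measuring now.

```bash
cat > m.py <<'E'
from h import *
im,d,K,E=load("top")
hsv=cv2.cvtColor(im,cv2.COLOR_RGB2HSV);H,S,V=hsv[...,0],hsv[...,1],hsv[...,2]
def roi(m,x0,x1,y0,y1):
    o=np.zeros(m.shape,np.uint8);o[y0:y1,x0:x1]=m[y0:y1,x0:x1];
    n,l,s,_=cv2.connectedComponentsWithStats(o);k=1+np.argmax(s[1:,4]);return (l==k).astype(np.uint8)
def rect(m,z):
    v,u=np.nonzero(m);P=onplane(K,E,np.c_[u,v],z)
    (c,s,a)=cv2.minAreaRect(P[:,:2].astype(np.float32));return P[:,:2].mean(0),c,s,a,cv2.boxPoints((c,s,a))
np.set_printoptions(precision=1,suppress=True)
red=((H<8)|(H>172))&(S>120)
def show(n,r): print(n,"mean",r[0],"rect",np.array(r[1]),np.array(r[2]),round(r[3],2)); print(r[4].tolist() and np.round(r[4],1).tolist())
show("sleeve",rect(roi(red,195,245,235,275),50))
dark=(V<85)&(S<110)
show("blade",rect(roi(dark,272,312,228,262),2))
yr=((H>20)&(H<34)|(H<6)|(H>174))&(S>150)
m=roi(yr,400,454,205,262);show("disc",rect(m,12))
(c,r)=cv2.minEnclosingCircle(onplane(K,E,np.c_[np.nonzero(m)[::-1]],12)[:,:2].astype(np.float32));print(c,r)
wood=(H>5)&(H<18)&(S>110)
print("wood hue disc?",hsv[233,458],hsv[233,412],hsv[150,350])
w=roi(wood&~((np.hypot(np.mgrid[:400,:640][1]-429,np.mgrid[:400,:640][0]-233)<24)),405,470,195,270)
show("frame",rect(w,16))
for b in((330,390,140,162),(330,390,170,192)):
    show("rail",rect(roi(wood,*b),45))
E
python3 m.py
```

```text
sleeve mean [388.  312.7] rect [388.4 312.7] [ 50.2 106.6] 9.77
[[354.6000061035156, 361.0], [372.70001220703125, 255.89999389648438], [422.20001220703125, 264.3999938964844], [404.1000061035156, 369.5]]
blade mean [422.7 116.8] rect [423.1 118.5] [ 55. 101.] 10.72
[[386.70001220703125, 163.0], [405.5, 63.79999923706055], [459.5, 74.0], [440.79998779296875, 173.1999969482422]]
disc mean [ 443.5 -310.9] rect [ 444.8 -311.3] [127.4 127.6] 86.84
[[377.6000061035156, -371.3999938964844], [505.0, -378.3999938964844], [512.0, -251.1999969482422], [384.6000061035156, -244.1999969482422]]
(444.4864196777344, -312.0803527832031) 64.95394134521484
wood hue disc? [ 14  65 126] [ 18 255 143] [ 13 169 127]
frame mean [ 448.3 -368.5] rect [ 448.5 -347.6] [180.9 102.6] 2.57
[[355.79998779296875, -300.3999938964844], [360.3999938964844, -402.8999938964844], [541.0999755859375, -394.79998779296875], [536.5, -292.20001220703125]]
rail mean [698.  -92.6] rect [698.1 -93. ] [ 16.6 127.2] 11.8
[[677.0, -32.400001525878906], [703.0, -156.89999389648438], [719.2999877929688, -153.5], [693.2999877929688, -29.0]]
rail mean [ 605.  -112.9] rect [ 604.8 -112.2] [ 16.1 128.6] 12.62
[[582.9000244140625, -51.20000076293945], [611.0, -176.6999969482422], [626.7000122070312, -173.1999969482422], [598.5999755859375, -47.70000076293945]]
```

```bash
cat >> h.py <<'E'
from scipy.spatial.transform import Rotation as Ro
def plan(o,xyz,yaw_y,tilt=None):
    """delta tool (cm, rotvec) to reach world xyz mm with tool down and tool-y at world angle yaw_y deg (mod 180)"""
    R0=Ro.from_quat(o["tcp_rot"]);best=None
    for a in (yaw_y,yaw_y+180):
        c,s=np.cos(np.radians(a)),np.sin(np.radians(a))
        R1=Ro.from_matrix(np.array([[-s,c,0],[c,s,0],[0,0,-1]]))
        rv=(R0.inv()*R1).as_rotvec()
        if best is None or np.linalg.norm(rv)<np.linalg.norm(best): best=rv
    t=R0.inv().apply(np.asarray(xyz)-o["tcp_pos"])/10
    return np.round(np.r_[t,best],3).tolist()
E
python3 - <<'E'
from h import *
from rig import *
np.set_printoptions(precision=1,suppress=True)
im,d,K,E=load("top")
f=lambda x,y:(190+(x+.5)/6-.5,215+(y+.5)/6-.5)
for n,p,z in(("neck rear",(313,233),24),("neck front",(414,213),24),("tangblade",(482,195),2),("tipmid",(680,155),2),("sleevemouth",(294,236),50),("sleeverear",(76,275),50)):
    print(n,onplane(K,E,f(*p),z)[0])
E
```

```text
neck rear [397.5 253.1  24. ]
neck front [406.1 202.4  24. ]
tangblade [414.6 170.3   2. ]
tipmid [432.2  69.1   2. ]
sleevemouth [396.2 258.4  50. ]
sleeverear [379.9 365.7  50. ]
```

```bash
python3 - <<'E'
from h import *
from rig import *
o=get_obs();print(plan(o,[402,229,120],9.9))
E
```

```text
[-25.482, -13.848, 11.082, -0.001, 0.0, 0.928]
```

>>> move_arm([
  [-4.2, -2.3, 1.4, 0, 0, 0.13],
  [-8.5, -4.6, 2.8, 0, 0, 0.28],
  [-12.7, -6.9, 4.5, 0, 0, 0.43],
  [-17, -9.2, 6.2, 0, 0, 0.58],
  [-21.2, -11.5, 8, 0, 0, 0.72],
  [-23.8, -13, 10, 0, 0, 0.84],
  [-25.5, -13.85, 11.1, 0, 0, 0.93],
  [-25.5, -13.85, 11.1, 0, 0, 0.93],
], claw=1)

```text
time: 1.15
tcp_pos: [402.2, 228.2, 119.2]
tcp_rot: [0.645, 0.764, -0.001, -0.001]
contact_force: [0.0, -0.4, -0.2]
grip_width: 85.6
```

```bash
cat > snap.py <<'E'
import sys;from h import *;from rig import *
p=sys.argv[1]
for n in sys.argv[2:]:
    c=calibration(n);im,d=get_image(n);cv2.imwrite(f"pics/{p}_{n}.png",im[:,:,::-1]);np.savez(f"{p}_{n}.npz",im=im,d=d,K=c["intrinsics"],E=c["extrinsics"])
o=get_obs();print(o["time"],o["tcp_pos"],o["tcp_rot"],o["grip_width"],o["contact_force"],o["q"])
E
python3 snap.py b wrist
```

```text
1.2 [402.14877633 229.05663044 120.06477623] [ 6.43929791e-01  7.65084425e-01 -3.51773562e-04 -3.50830925e-04] 85.25568919812399 [-0.01013644  1.69435745  0.20845842] [ 4.37729945e-01 -5.81626894e-02  1.73524445e+00  3.43190514e-04
  1.46544408e+00  2.66144871e-01]
```

View pics/b_wrist.png

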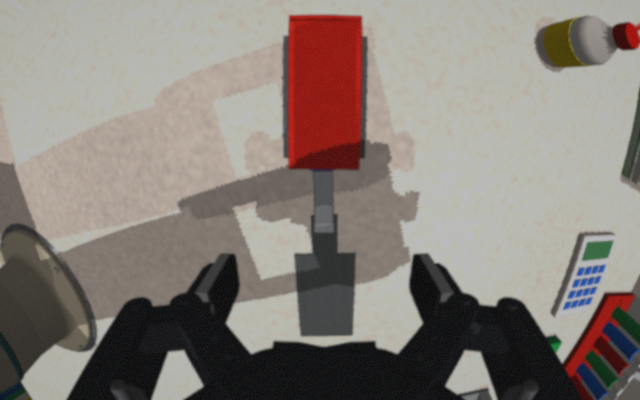

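The wrist view shows the sleeve mouth at (325,168), a blue stub at about (322,175), the neck front at about (324,231), and the blade starting at (325,254) and ending at (325,334).

```bash
python3 - <<'E'
from h import *
np.set_printoptions(precision=1,suppress=True)
im,d,K,E=load("wrist","b")
for n,p,z in(("mouthtop",(325,168),50),("blue end?",(322,183),34),("neck front",(324.5,231),8),("blade start",(325,254),2),("tip",(325,335),1),("rearsleeve",(325,16),50)):
    print(n,onplane(K,E,p,z,True)[0])
a=cv2.resize(im[150:265,270:380],None,fx=5,fy=5,interpolation=cv2.INTER_CUBIC);cv2.imwrite("pics/b2.png",a[:,:,::-1])
E
```

```text
mouthtop [397.3 261.1  50. ]
blue end? [397.6 246.   34. ]
neck front [408.1 196.2   8. ]
blade start [413.1 170.3   2. ]
tip [430.9  67.8   1. ]
rearsleeve [379.2 366.   50. ]
```

View pics/b2.png

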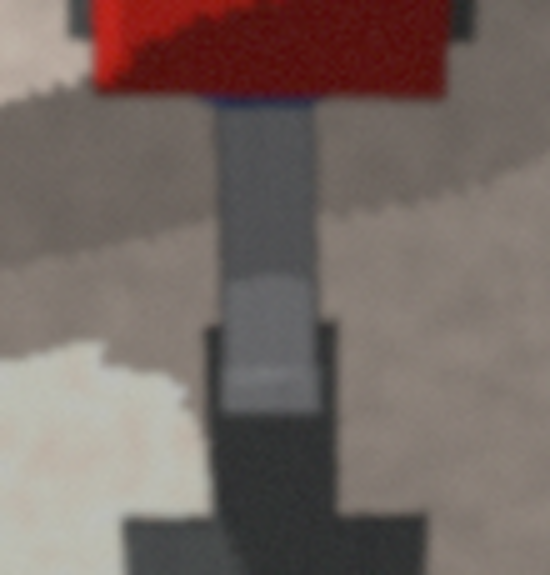

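```bash
python3 - <<'E'
from h import *
from rig import *
o=get_obs();print(plan(o,[402.8,230.5,3],9.9))
E
```

```text
[0.13, 0.1, 11.706, -0.001, -0.0, -0.001]
```

>>> move_arm([
  [0.1, 0.1, 3, 0, 0, 0],
  [0.1, 0.1, 6, 0, 0, 0],
  [0.1, 0.1, 9, 0, 0, 0],
  [0.1, 0.1, 10.7, 0, 0, 0],
  [0.1, 0.1, 11.5, 0, 0, 0],
  [0.1, 0.1, 11.7, 0, 0, 0],
  [0.1, 0.1, 11.7, 0, 0, 0],
], claw=1)

```text
time: 2.08
tcp_pos: [403.7, 230.7, 4.2]
tcp_rot: [0.644, 0.765, 0.001, 0.0]
contact_force: [0.4, 0.5, 0.3]
grip_width: 85.4
```

>>> move_arm([
  [0, 0, 0, 0, 0, 0],
  [0, 0, 0, 0, 0, 0],
  [0, 0, 0, 0, 0, 0],
  [0, 0, 0, 0, 0, 0],
  [0, 0, 0, 0, 0, 0],
  [0, 0, 0, 0, 0, 0],
], claw=0, squeeze=60)

```text
time: 2.82
tcp_pos: [403.3, 230.5, 3.6]
tcp_rot: [0.644, 0.765, 0.0, 0.0]
contact_force: [-1.0, -0.7, 3.1]
grip_width: 14.9
```

>>> move_arm([
  [0, 0, -0.2, 0, 0, 0],
  [-1.5, 0, -0.3, 0, 0, 0],
  [-4, 0, -0.3, 0, 0, 0],
  [-6.5, 0, -0.3, 0, 0, 0],
  [-9, 0, -0.3, 0, 0, 0],
  [-11.5, 0, -0.3, 0, 0, 0],
  [-13.5, 0, -0.3, 0, 0, 0],
  [-14, 0, -0.3, 0, 0, 0],
])

```text
time: 3.82
tcp_pos: [426.8, 90.9, 6.1]
tcp_rot: [0.645, 0.764, -0.0, -0.0]
contact_force: [-0.4, -0.6, -1.0]
grip_width: 14.4
```

```bash
python3 snap.py c scene top wrist
```

```text
3.975 [426.80575483  92.40015816   6.17105768] [ 6.44321294e-01  7.64754889e-01 -3.49565163e-06 -1.73693822e-04] 15.044890746550282 [ 0.18990225 -0.05147902 -1.80848079] [ 1.28440648e-01  2.08148315e-02  1.90642719e+00  2.68119291e-04
  1.21459060e+00 -4.21782429e-02]
```

View pics/c_scene.png

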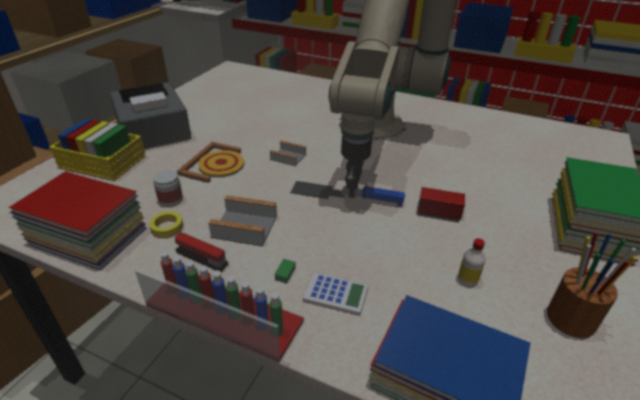

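View pics/c_wrist.png

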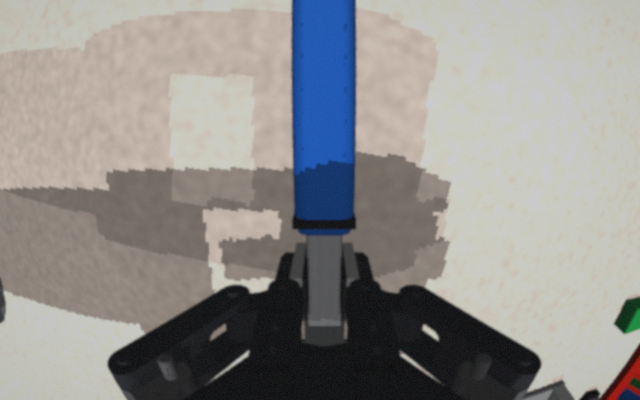

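The scene view shows the spatula held by the neck at (352,190), with the blue handle (383,196) well clear of the sleeve (442,204). Now I'll lay it down and let go.

>>> move_arm([
  [0, 0, 0.1, 0, 0, 0],
  [0, 0, 0.25, 0, 0, 0],
  [0, 0, 0.25, 0, 0, 0],
])

```text
time: 4.35
tcp_pos: [426.9, 92.7, 3.7]
tcp_rot: [0.644, 0.765, -0.0, -0.0]
contact_force: [-0.7, -0.0, -0.9]
grip_width: 14.8
```

>>> move_arm([
  [0, 0, 0, 0, 0, 0],
  [0, 0, 0, 0, 0, 0],
  [0, 0, 0, 0, 0, 0],
  [0, 0, 0, 0, 0, 0],
  [0, 0, 0, 0, 0, 0],
], claw=1)

```text
time: 4.97
tcp_pos: [427.0, 92.4, 3.9]
tcp_rot: [0.644, 0.765, 0.0, 0.0]
contact_force: [-0.1, -0.8, 0.3]
grip_width: 85.1
```

>>> move_arm([
  [0, 0, -2, 0, 0, 0],
  [0.5, 0, -5, 0, 0, 0],
  [2, 0, -9, 0, 0, 0],
  [3.5, 0, -12, 0, 0, 0],
  [3.5, 0, -12, 0, 0, 0],
  [3.5, 0, -12, 0, 0, 0],
])

```text
time: 5.72
tcp_pos: [420.6, 126.6, 122.8]
tcp_rot: [0.644, 0.765, -0.001, -0.0]
contact_force: [-0.1, 0.0, -0.6]
grip_width: 85.6
```

```bash
python3 snap.py d top wrist
```

```text
5.825 [420.33593521 126.40324341 122.34774185] [ 0.64431395  0.76476001 -0.00103505 -0.00077295] 85.21500611568865 [-0.11791106  0.45957898  0.28049476] [ 2.07984706e-01 -1.29285741e-01  1.79677736e+00 -5.51403471e-05
  1.47668407e+00  3.74467591e-02]
```

View pics/d_wrist.png

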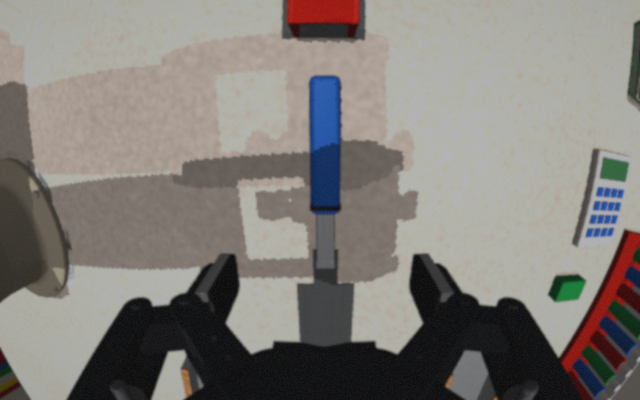

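View pics/d_top.png

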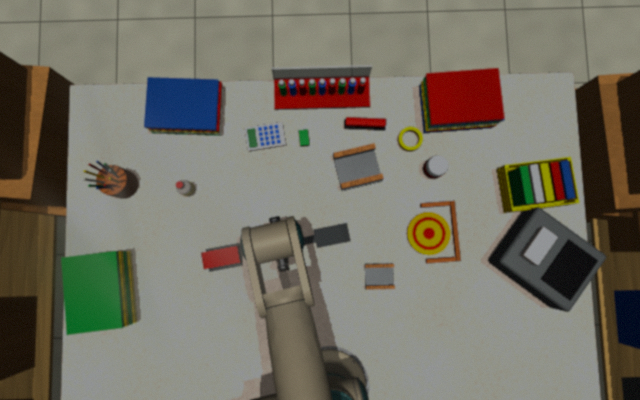

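The spatula lies free. In the wrist view the handle runs from (325,76) to (325,208), the blade starts at (326,283), and there is a gap to the sleeve mouth at (324,38).

```bash
python3 - <<'E'
from h import *
from rig import *
np.set_printoptions(precision=1,suppress=True)
im,d,K,E=load("wrist","d")
hsv=cv2.cvtColor(im,cv2.COLOR_RGB2HSV);m=((hsv[...,0]>100)&(hsv[...,0]<125)&(hsv[...,1]>120)).astype(np.uint8);m[:,:280]=0;m[:,370:]=0
v,u=np.nonzero(m);P=onplane(K,E,np.c_[u,v],34,True)
r=cv2.minAreaRect(P[:,:2].astype(np.float32));print(r,cv2.boxPoints(r).tolist())
print(onplane(K,E,(326,283),2,True))
o=get_obs();
im,d,K,E=load("top","d")
hsv=cv2.cvtColor(im,cv2.COLOR_RGB2HSV);mm=((hsv[...,2]<85)&(hsv[...,1]<110)).astype(np.uint8);s=np.zeros_like(mm);s[218:250,316:356]=mm[218:250,316:356]
v,u=np.nonzero(s);P=onplane(K,E,np.c_[u,v],2);print("blade",cv2.minAreaRect(P[:,:2].astype(np.float32)),P[:,1].min())
E
```

```text
((424.9071960449219, 93.91021728515625), (23.303546905517578, 263.5963134765625), 8.697481155395508) [[393.459228515625, 222.43081665039062], [433.319580078125, -38.134281158447266], [456.35516357421875, -34.610382080078125], [416.49481201171875, 225.9547119140625]]
[[438.3  34.6   2. ]]
blade ((447.0496520996094, -18.307464599609375), (54.97346115112305, 101.87158203125), 9.349123001098633) -71.76275244751196
```

```bash
python3 - <<'E'
from h import *
from rig import *
im,d,K,E=load("wrist","d")
hsv=cv2.cvtColor(im,cv2.COLOR_RGB2HSV);m=((hsv[...,0]>100)&(hsv[...,0]<125)&(hsv[...,1]>120)).astype(np.uint8);m[:,:280]=0;m[:,370:]=0;m[206:]=0;m[:60]=0
v,u=np.nonzero(m);P=onplane(K,E,np.c_[u,v],34,True)
r=cv2.minAreaRect(P[:,:2].astype(np.float32));print(r,cv2.boxPoints(r).tolist())
o=get_obs();print(plan(o,[419,150,3],9.3))
E
```

```text
((412.5026550292969, 175.08102416992188), (21.85785484313965, 99.22600555419922), 10.054298400878906) [[393.080078125, 222.02410888671875], [410.403076171875, 124.32195281982422], [431.92523193359375, 128.137939453125], [414.60223388671875, 225.840087890625]]
[2.35, 0.3, 11.934, -0.003, 0.0, 0.008]
```

>>> move_arm([
  [1.2, 0.15, 3, 0, 0, 0],
  [2.35, 0.15, 6, 0, 0, 0],
  [2.35, 0.15, 9, 0, 0, 0],
  [2.35, 0.15, 11, 0, 0, 0],
  [2.35, 0.15, 11.9, 0, 0, 0],
  [2.35, 0.15, 11.95, 0, 0, 0],
  [2.35, 0.15, 11.95, 0, 0, 0],
], claw=1)

```text
time: 6.7
tcp_pos: [419.0, 150.4, 5.0]
tcp_rot: [0.644, 0.765, 0.001, 0.0]
contact_force: [-0.0, 0.8, 1.2]
grip_width: 85.6
```

>>> move_arm([
  [0, 0, 0, 0, 0, 0],
  [0, 0, 0, 0, 0, 0],
  [0, 0, 0, 0, 0, 0],
  [0, 0, 0, 0, 0, 0],
  [0, 0, 0, 0, 0, 0],
  [0, 0, 0, 0, 0, 0],
], claw=0, squeeze=110)

```text
time: 7.45
tcp_pos: [418.8, 150.5, 4.8]
tcp_rot: [0.644, 0.765, 0.0, 0.0]
contact_force: [-0.9, -0.3, 5.6]
grip_width: 22.5
```

```bash
python3 snap.py e top
```

```text
7.5 [418.78066339 150.45647766   4.77090974] [6.44133519e-01 7.64912992e-01 3.30168670e-04 1.27572913e-04] 22.686337138739134 [-1.01990559 -0.19067041  6.0091201 ] [2.61786176e-01 4.56952983e-02 1.88413922e+00 1.80077237e-04
 1.21107059e+00 9.07065387e-02]
```

```bash
python3 - <<'E'
from h import *
from rig import *
np.set_printoptions(precision=1,suppress=True)
for p in "de":
    im,d,K,E=load("top",p)
    hsv=cv2.cvtColor(im,cv2.COLOR_RGB2HSV);mm=((hsv[...,2]<85)&(hsv[...,1]<110)).astype(np.uint8);s=np.zeros_like(mm);s[218:250,320:356]=mm[218:250,320:356]
    v,u=np.nonzero(s);P=onplane(K,E,np.c_[u,v],2);r=cv2.minAreaRect(P[:,:2].astype(np.float32));print("blade",r,cv2.boxPoints(r))
# disc by scene camera
im,d,K,E=load("scene","a")
hsv=cv2.cvtColor(im,cv2.COLOR_RGB2HSV);H,S,V=hsv[...,0],hsv[...,1],hsv[...,2]
m=(((H<8)|(H>172)|(H>10)&(H<34))&(S>130)).astype(np.uint8);s=np.zeros_like(m);s[145:180,196:246]=m[145:180,196:246]
a=cv2.resize(im[135:185,170:255],None,fx=8,fy=8,interpolation=cv2.INTER_CUBIC);cv2.imwrite("pics/sd.png",a[:,:,::-1])
im,d,K,E=load("top","e")
hsv=cv2.cvtColor(im,cv2.COLOR_RGB2HSV);H,S=hsv[...,0],hsv[...,1]
y=((H>20)&(H<34)&(S>150)|((H<6)|(H>174))&(S>150)).astype(np.uint8);q=np.zeros_like(y);q[205:262,400:453]=y[205:262,400:453]
c,_=cv2.findContours(q,cv2.RETR_EXTERNAL,cv2.CHAIN_APPROX_NONE);c=max(c,key=len)[:,0,:]
P=onplane(K,E,c,12);print(cv2.fitEllipse(P[:,:2].astype(np.float32)))
o=get_obs();R=Ro.from_quat(o["tcp_rot"]).as_matrix();print(R, np.degrees(np.arctan2(R[1,1],R[0,1])))
print(plan(o,[460,8.5,o["tcp_pos"][2]],-2.6))
E
```

```text
blade ((447.8836364746094, -23.373031616210938), (54.97346115112305, 91.60407257080078), 9.349123001098633) [[413.3  17.4]
 [428.2 -73. ]
 [482.4 -64.1]
 [467.6  26.3]]
blade ((448.94464111328125, -23.72208023071289), (55.10731887817383, 90.98240661621094), 8.77172565460205) [[414.8  17. ]
 [428.7 -72.9]
 [483.1 -64.5]
 [469.2  25.4]]
((444.1837158203125, -312.16357421875), (125.68711853027344, 127.06291198730469), 6.149196624755859)
[[-0.2  1.   0. ]
 [ 1.   0.2  0. ]
 [ 0.   0.  -1. ]] 9.79850808837626
[-14.69, 1.646, -0.002, 0.001, -0.0, 0.216]
```

View pics/sd.png

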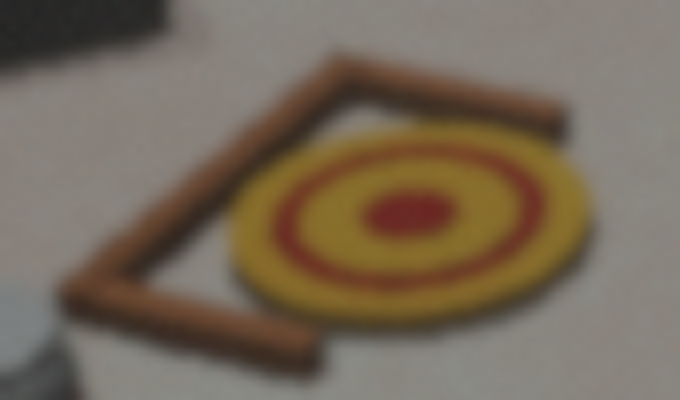

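>>> move_arm([
  [0, 0, -0.8, 0, 0, 0],
  [-1.5, 0.2, -1.5, 0, 0, 0.02],
  [-4.5, 0.5, -1.5, 0, 0, 0.07],
  [-8, 0.9, -1.5, 0, 0, 0.12],
  [-11, 1.25, -1.5, 0, 0, 0.17],
  [-13.5, 1.5, -1.5, 0, 0, 0.205],
  [-14.7, 1.65, -1.5, 0, 0, 0.216],
  [-14.7, 1.65, -1.5, 0, 0, 0.216],
])

```text
time: 8.5
tcp_pos: [459.8, 7.7, 19.3]
tcp_rot: [0.723, 0.691, 0.0, -0.0]
contact_force: [-0.4, -0.1, -2.0]
grip_width: 22.8
```

```bash
python3 snap.py f top scene; python3 - <<'E'
from h import *
im,d,K,E=load("top","f")
a=cv2.resize(im[195:275,340:470],None,fx=6,fy=6,interpolation=cv2.INTER_CUBIC);cv2.imwrite("pics/f1.png",a[:,:,::-1])
im,d,K,E=load("scene","f")
a=cv2.resize(im[130:230,170:330],None,fx=5,fy=5,interpolation=cv2.INTER_CUBIC);cv2.imwrite("pics/f2.png",a[:,:,::-1])
E
```

```text
8.6 [459.55080456   8.67585046  19.24271722] [ 7.22690552e-01  6.91171687e-01  2.26166503e-05 -2.52456159e-04] 22.473433930871245 [-0.68529912  0.71682376 -2.66992183] [-6.17212249e-02  6.22759781e-02  1.83330807e+00  3.96586623e-04
  1.24634876e+00 -1.72696163e-02]
```

View pics/f1.png

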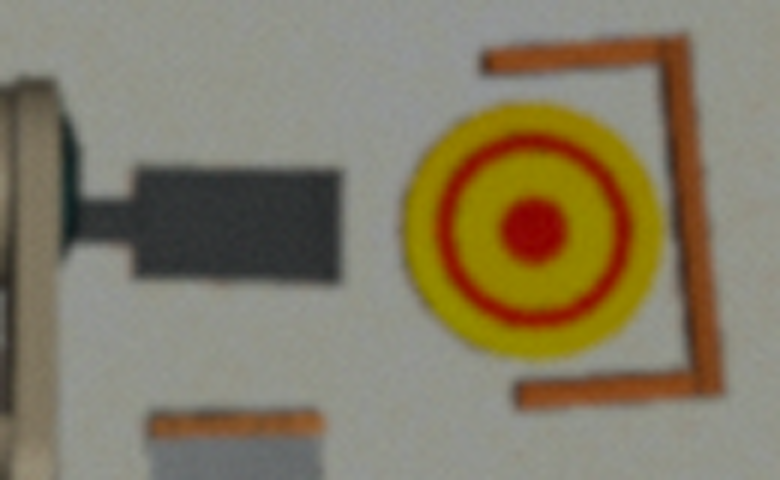

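View pics/f2.png

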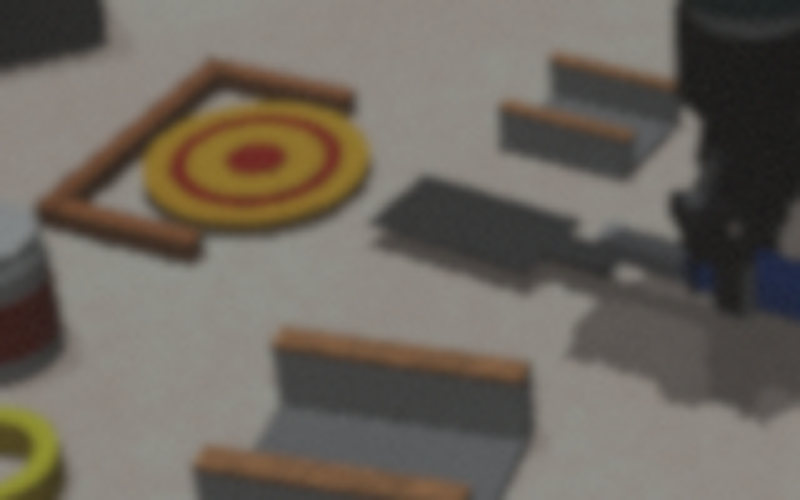

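I had the frame yaw sign wrong. In the zoom the stop runs (675,40)→(710,390), so frame x is about (+0.05,−0.999). I'll correct the approach line.

```bash
python3 - <<'E'
from h import *
from rig import *
im,d,K,E=load("top","f")
hsv=cv2.cvtColor(im,cv2.COLOR_RGB2HSV);H,S=hsv[...,0],hsv[...,1]
f=lambda x,y:(340+(x+.5)/6-.5,195+(y+.5)/6-.5)
a,b=[onplane(K,E,f(*p),16)[0] for p in((687,38),(720,392))];print(a,b,np.degrees(np.arctan2(a[1]-b[1],a[0]-b[0])))
a,b=[onplane(K,E,f(*p),16)[0] for p in((482,52),(520,404))];print(a,b,np.degrees(np.arctan2(a[1]-b[1],a[0]-b[0])))
o=get_obs();print(plan(o,[428.2,8.5,4.8],2.9))
E
```

```text
[ 539.85825637 -394.75162884   16.        ] [ 361.06146346 -401.24936675   16.        ] 2.081296797090882
[ 535.45777072 -290.37320605   16.        ] [ 357.68785269 -300.76036566   16.        ] 3.344010654132798
[-0.158, -3.131, 1.445, -0.0, -0.0, -0.095]
```

>>> move_arm([
  [0, -1.5, 0, 0, 0, -0.05],
  [-0.1, -2.8, 0, 0, 0, -0.09],
  [-0.15, -3.1, 0.4, 0, 0, -0.092],
  [-0.15, -3.1, 0.9, 0, 0, -0.092],
  [-0.15, -3.1, 1.25, 0, 0, -0.092],
  [-0.15, -3.1, 1.45, 0, 0, -0.092],
  [-0.15, -3.1, 1.45, 0, 0, -0.092],
])

```text
time: 9.48
tcp_pos: [429.0, 8.2, 4.8]
tcp_rot: [0.69, 0.723, 0.0, 0.0]
contact_force: [0.2, 1.0, -1.0]
grip_width: 22.5
```

```bash
python3 snap.py g top scene; python3 - <<'E'
from h import *
im,d,K,E=load("top","g")
a=cv2.resize(im[195:275,340:470],None,fx=6,fy=6,interpolation=cv2.INTER_CUBIC);cv2.imwrite("pics/g1.png",a[:,:,::-1])
im,d,K,E=load("scene","g")
a=cv2.resize(im[130:230,170:330],None,fx=5,fy=5,interpolation=cv2.INTER_CUBIC);cv2.imwrite("pics/g2.png",a[:,:,::-1])
E
```

```text
9.575 [428.9486951    8.17610148   4.81894736] [6.90339906e-01 7.23485165e-01 1.42698971e-04 9.58343760e-05] 21.950745339663225 [-0.38184587  1.07944163 -1.86378307] [-6.71198537e-02  1.15870501e-03  1.92942527e+00  1.03127275e-04
  1.21067872e+00 -1.14034946e-01]
```

View pics/g1.png

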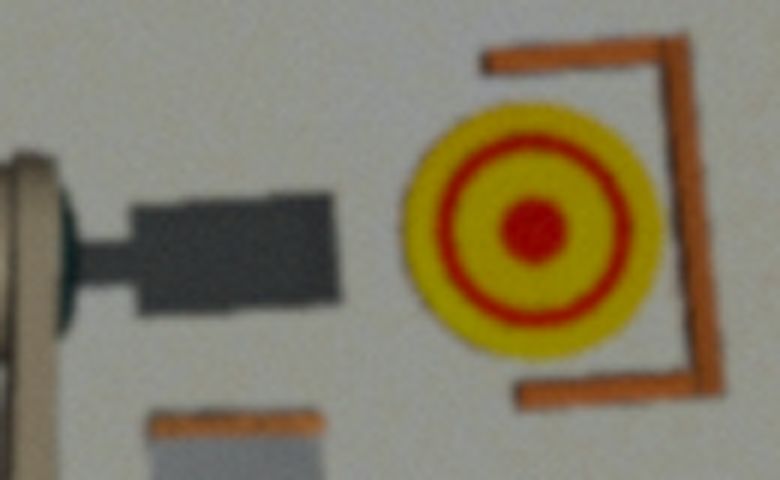

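View pics/g2.png

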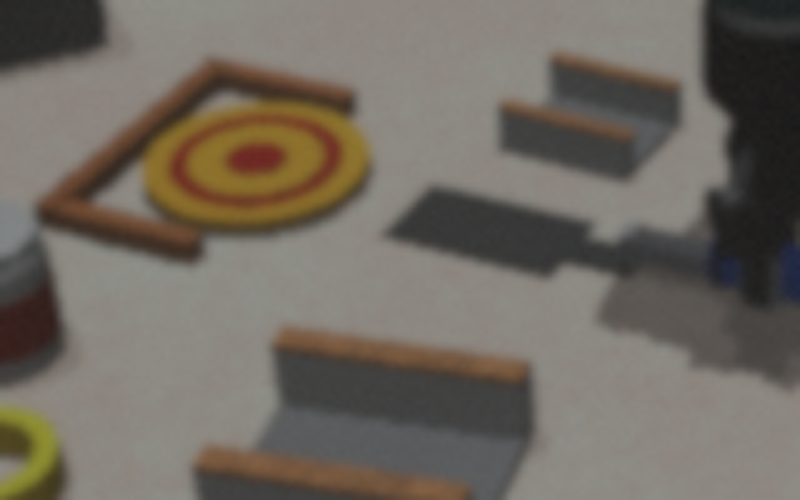

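>>> move_arm([
  [0, 0, 0.1, 0, 0, 0],
  [0, 0, 0.15, 0, 0, 0],
  [0, 0, 0.15, 0, 0, 0],
])

```text
time: 9.95
tcp_pos: [429.0, 8.2, 4.8]
tcp_rot: [0.69, 0.724, 0.0, -0.0]
contact_force: [-8.0, 0.8, 14.3]
grip_width: 22.5
```

>>> move_arm([
  [-0.5, 0, -0.05, 0, 0, 0],
  [-1.2, 0, -0.05, 0, 0, 0],
  [-1.9, 0, -0.05, 0, 0, 0],
  [-2.5, 0, -0.05, 0, 0, 0],
  [-3, 0, -0.05, 0, 0, 0],
  [-3.5, 0, -0.05, 0, 0, 0],
  [-4, 0, -0.05, 0, 0, 0],
  [-4.5, 0, -0.05, 0, 0, 0],
])

```text
time: 10.95
tcp_pos: [431.9, -36.3, 4.8]
tcp_rot: [0.69, 0.724, 0.001, 0.0]
contact_force: [-0.1, 6.1, 7.2]
grip_width: 22.4
```

>>> move_arm([
  [-0.5, 0, 0, 0, 0, 0],
  [-1, 0, 0, 0, 0, 0],
  [-1.5, 0, 0, 0, 0, 0],
  [-2, 0, 0, 0, 0, 0],
  [-2.5, 0, 0, 0, 0, 0],
  [-3, 0, 0, 0, 0, 0],
  [-3.5, 0, 0, 0, 0, 0],
  [-3.5, 0, 0, 0, 0, 0],
])

```text
time: 11.95
tcp_pos: [433.5, -71.7, 4.8]
tcp_rot: [0.69, 0.723, 0.001, 0.001]
contact_force: [-0.2, 3.5, 6.1]
grip_width: 22.2
```

```bash
python3 snap.py i top scene; python3 - <<'E'
from h import *
im,d,K,E=load("top","i")
a=cv2.resize(im[195:275,340:470],None,fx=6,fy=6,interpolation=cv2.INTER_CUBIC);cv2.imwrite("pics/i1.png",a[:,:,::-1])
im,d,K,E=load("scene","i")
a=cv2.resize(im[130:230,170:330],None,fx=5,fy=5,interpolation=cv2.INTER_CUBIC);cv2.imwrite("pics/i2.png",a[:,:,::-1])
E
```

```text
12.05 [433.48527106 -71.7274402    4.792508  ] [6.90378419e-01 7.23447503e-01 9.25508730e-04 7.02123513e-04] 22.25461361517227 [-0.34544836  3.63507122  6.23206166] [-2.48652959e-01  2.89004509e-02  1.90140259e+00  9.86599824e-04
  1.20915749e+00 -2.95772084e-01]
```

View pics/i1.png

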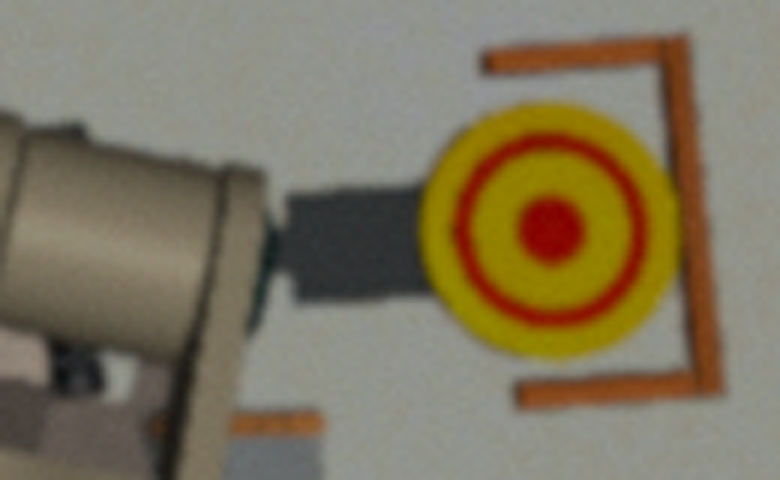

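View pics/i2.png

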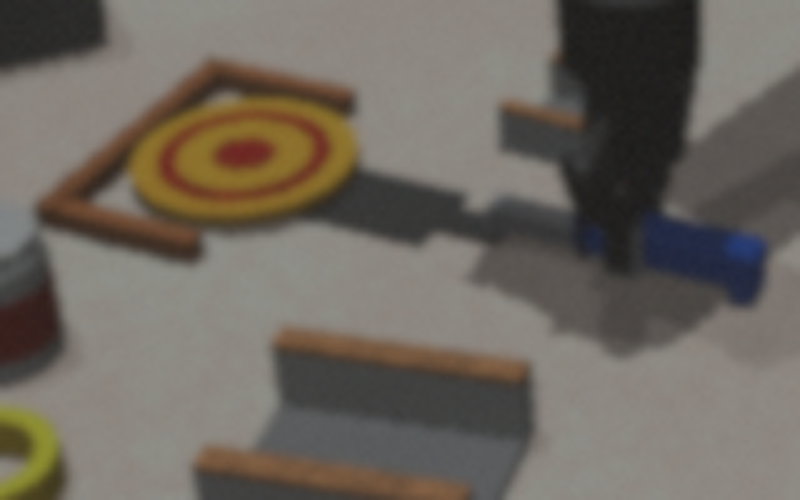

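>>> move_arm([
  [-0.6, 0, 0, 0, 0, 0],
  [-1.2, 0, 0, 0, 0, 0],
  [-1.8, 0, 0, 0, 0, 0],
  [-2.4, 0, 0, 0, 0, 0],
  [-3, 0, 0, 0, 0, 0],
  [-3.6, 0, 0, 0, 0, 0],
  [-4.2, 0, 0, 0, 0, 0],
  [-4.8, 0, 0, 0, 0, 0],
])

```text
time: 13.05
tcp_pos: [435.7, -118.9, 4.8]
tcp_rot: [0.69, 0.724, 0.001, -0.0]
contact_force: [0.0, 9.6, 8.1]
grip_width: 22.4
```

>>> move_arm([
  [-0.6, 0, 0, 0, 0, 0],
  [-1.2, 0, 0, 0, 0, 0],
  [-1.8, 0, 0, 0, 0, 0],
  [-2.4, 0, 0, 0, 0, 0],
  [-2.7, 0, 0, 0, 0, 0],
  [-2.8, 0, 0, 0, 0, 0],
  [-2.8, 0, 0, 0, 0, 0],
])

```text
time: 13.92
tcp_pos: [436.9, -147.0, 4.8]
tcp_rot: [0.69, 0.724, 0.001, 0.0]
contact_force: [-0.4, 7.6, 8.7]
grip_width: 22.1
```

```bash
python3 snap.py j top scene; python3 - <<'E'
from h import *
im,d,K,E=load("top","j")
a=cv2.resize(im[195:275,340:470],None,fx=6,fy=6,interpolation=cv2.INTER_CUBIC);cv2.imwrite("pics/j1.png",a[:,:,::-1])
im,d,K,E=load("scene","j")
a=cv2.resize(im[130:230,170:330],None,fx=5,fy=5,interpolation=cv2.INTER_CUBIC);cv2.imwrite("pics/j2.png",a[:,:,::-1])
E
```

```text
14.025 [ 436.97577026 -147.0044337     4.79151667] [6.90238045e-01 7.23581367e-01 1.18780434e-03 1.88542826e-04] 21.92112152234045 [0.13276899 6.60192811 8.79911139] [-0.40592007  0.08901777  1.83836329  0.00223699  1.21303121 -0.45386117]
```

View pics/j1.png

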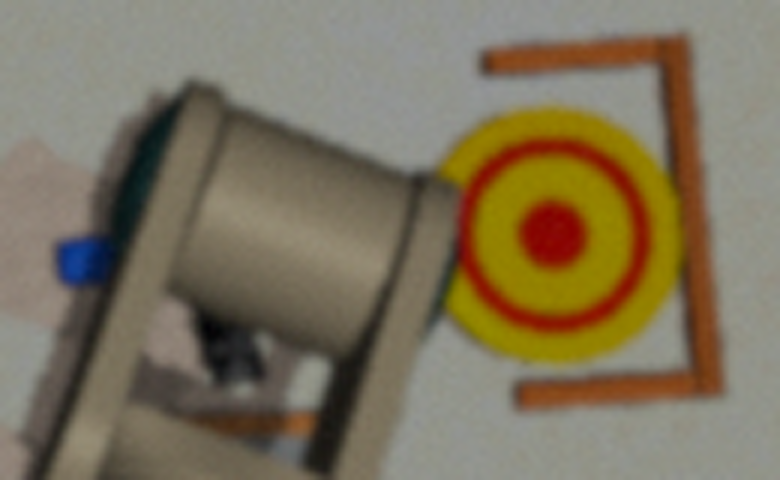

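View pics/j2.png

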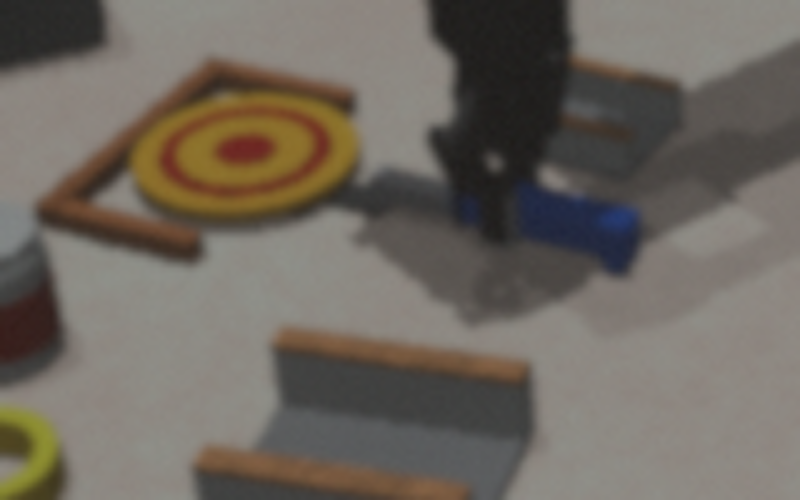

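>>> move_arm([
  [0.1, 0, -0.05, 0, 0, 0],
  [0.3, 0, -0.1, 0, 0, 0],
  [0.6, 0, -0.1, 0, 0, 0],
  [0.9, 0, -0.1, 0, 0, 0],
  [1.1, 0, -0.1, 0, 0, 0],
  [1.2, 0, -0.1, 0, 0, 0],
  [1.2, 0, -0.3, 0, 0, 0],
  [1.2, 0, -0.5, 0, 0, 0],
], squeeze=120)

```text
time: 15.02
tcp_pos: [434.8, -135.0, 8.1]
tcp_rot: [0.69, 0.724, -0.0, -0.001]
contact_force: [0.7, 0.7, -3.4]
grip_width: 22.3
```

```bash
python3 snap.py k top scene; python3 - <<'E'
from h import *
im,d,K,E=load("top","k")
a=cv2.resize(im[195:275,340:470],None,fx=6,fy=6,interpolation=cv2.INTER_CUBIC);cv2.imwrite("pics/k1.png",a[:,:,::-1])
im,d,K,E=load("scene","k")
a=cv2.resize(im[130:230,170:330],None,fx=5,fy=5,interpolation=cv2.INTER_CUBIC);cv2.imwrite("pics/k2.png",a[:,:,::-1])
E
```

```text
15.125 [ 435.20316484 -135.27344152    8.51321853] [ 6.90291490e-01  7.23531113e-01  9.63802275e-05 -6.14741062e-04] 22.34792089531151 [-0.11971347  0.51567374 -3.4709616 ] [-3.82808007e-01  7.00548924e-02  1.84988576e+00  6.74519045e-04
  1.22272293e+00 -4.30050680e-01]
```

View pics/k1.png

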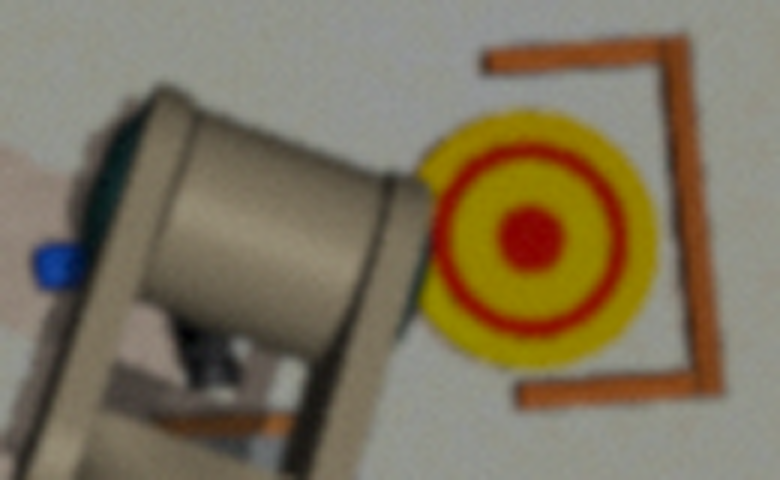

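View pics/k2.png

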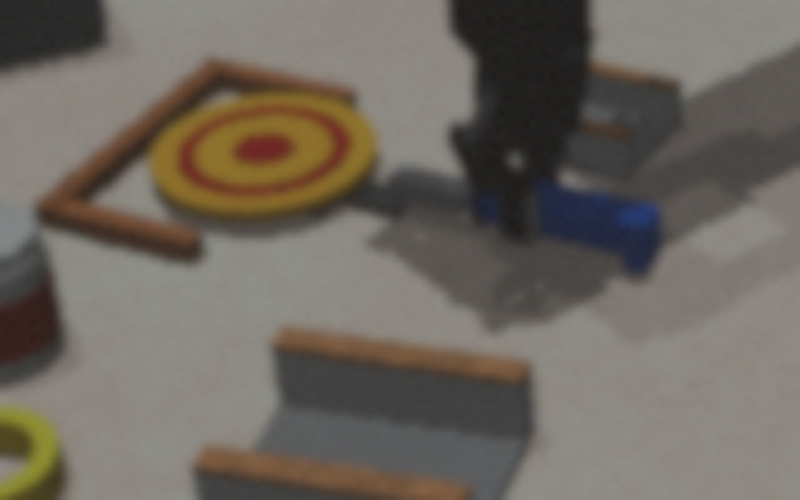

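The plaque rides on the blade (scene zoom: shadow gap beneath it; top zoom: rim clear of the stop). The wrist load rose by about 1.2 N. Lifting.

>>> move_arm([
  [0.1, 0, -0.5, 0, 0, 0],
  [0.3, 0, -1.3, 0, 0, 0],
  [0.6, 0, -2.3, 0, 0, 0],
  [0.9, 0, -3.4, 0, 0, 0],
  [1.2, 0, -4.5, 0, 0, 0],
  [1.5, 0, -5.6, 0, 0, 0],
  [1.8, 0, -6.6, 0, 0, 0],
  [2, 0, -7.2, 0, 0, 0],
])

```text
time: 16.12
tcp_pos: [434.7, -115.5, 81.6]
tcp_rot: [0.69, 0.724, 0.0, 0.0]
contact_force: [0.1, 0.1, -3.1]
grip_width: 22.0
```

```bash
python3 snap.py l top scene; python3 - <<'E'
from h import *
from rig import *
np.set_printoptions(precision=2,suppress=True)
o=get_obs()
im,d,K,E=load("top","l")
hsv=cv2.cvtColor(im,cv2.COLOR_RGB2HSV);H,S=hsv[...,0],hsv[...,1]
y=((((H<6)|(H>174))&(S>150))).astype(np.uint8);q=np.zeros_like(y);q[215:262,400:453]=y[215:262,400:453]
n,l,s,c=cv2.connectedComponentsWithStats(q);print(s[:,4],c)
for k in range(1,n):
    if s[k,4]>60: print(s[k,4],onplane(K,E,c[k],o["tcp_pos"][2]-4.8+14))
im,d,K,E=load("scene","l")
a=cv2.resize(im[110:230,170:330],None,fx=5,fy=5,interpolation=cv2.INTER_CUBIC);cv2.imwrite("pics/l2.png",a[:,:,::-1])
R=Ro.from_quat(o["tcp_rot"]).as_matrix();print(o["tcp_pos"],o["tcp_pos"]-171*R[:,0])
print(plan(o,[615.6,64.5,92],12.1))
E
```

```text
16.225 [ 434.92618827 -115.65749847   81.5318229 ] [6.90216775e-01 7.23602366e-01 3.02503790e-04 5.72777340e-04] 22.302900838861426 [ 0.19369801  0.20453958 -3.90446106] [-3.42047396e-01 -5.52504876e-02  1.81355364e+00  8.71975944e-05
  1.38199683e+00 -3.89282459e-01]
[255837     12     11      8     26     76     17      3      1      9] [[319.43 199.48]
 [417.   221.92]
 [429.   218.45]
 [439.   224.5 ]
 [413.15 237.5 ]
 [426.83 233.54]
 [440.94 238.  ]
 [434.   247.67]
 [421.   248.  ]
 [427.   249.  ]]
76 [[ 440.24 -290.14   90.73]]
[ 434.93 -115.66   81.53] [ 443.   -286.47   81.6 ]
[17.142, 18.899, -1.031, 0.001, 0.001, -0.164]
```

View pics/l2.png

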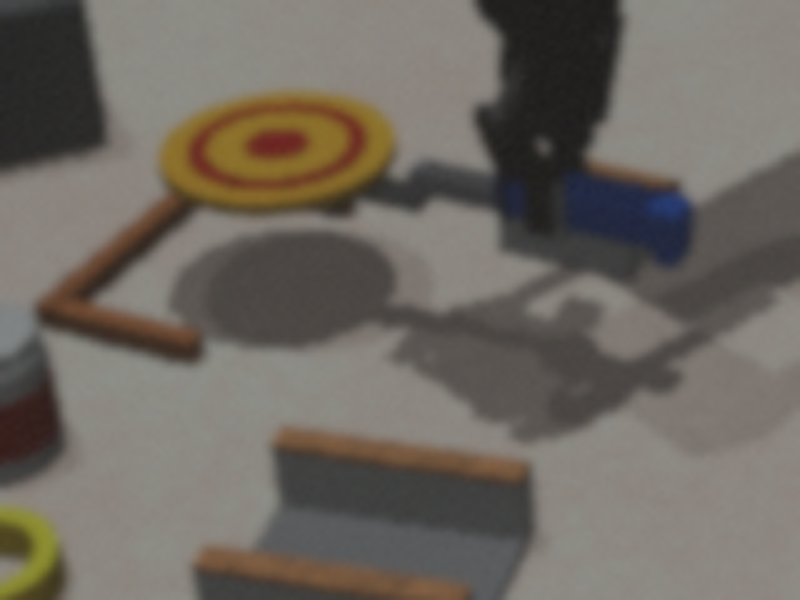

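View pics/l_top.png

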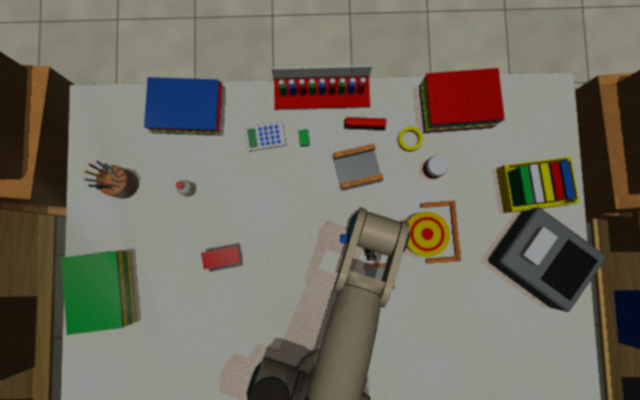

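The plaque is carried level: the scene zoom shows it at (277,145) with its shadow well below. The measured centre is about 173 mm ahead of the TCP. Carrying it to the rack.

>>> move_arm([
  [0.6, 0.3, -0.2, 0, 0, 0],
  [2, 1, -0.5, 0, 0, -0.01],
  [3.7, 2.2, -0.8, 0, 0, -0.025],
  [5.4, 3.6, -1, 0, 0, -0.04],
  [7.1, 5.2, -1, 0, 0, -0.055],
  [8.8, 6.9, -1, 0, 0, -0.07],
  [10.4, 8.6, -1, 0, 0, -0.085],
  [11.9, 10.3, -1, 0, 0, -0.1],
])

```text
time: 17.23
tcp_pos: [532.4, 9.8, 90.5]
tcp_rot: [0.653, 0.758, 0.0, -0.0]
contact_force: [0.1, 0.4, -3.2]
grip_width: 22.3
```

>>> move_arm([
  [1.17, 1.87, 0, 0, 0, -0.015],
  [2.15, 3.6, 0, 0, 0, -0.03],
  [3.1, 5.3, 0, 0, 0, -0.045],
  [3.9, 6.8, 0, 0, 0, -0.055],
  [4.45, 8, 0, 0, 0, -0.062],
  [4.6, 8.9, 0, 0, 0, -0.064],
  [4.65, 9.3, 0, 0, 0, -0.064],
  [4.65, 9.3, 0, 0, 0, -0.064],
])

```text
time: 18.23
tcp_pos: [617.0, 67.7, 90.6]
tcp_rot: [0.629, 0.778, -0.0, -0.0]
contact_force: [0.3, 0.8, -4.0]
grip_width: 22.1
```

```bash
python3 snap.py n top scene; python3 - <<'E'
from h import *
from rig import *
np.set_printoptions(precision=2,suppress=True)
o=get_obs()
im,d,K,E=load("top","n")
a=cv2.resize(im[130:210,290:420],None,fx=6,fy=6,interpolation=cv2.INTER_CUBIC);cv2.imwrite("pics/n1.png",a[:,:,::-1])
hsv=cv2.cvtColor(im,cv2.COLOR_RGB2HSV);H,S=hsv[...,0],hsv[...,1]
y=((H>20)&(H<34)&(S>150)|((H<6)|(H>174))&(S>150)).astype(np.uint8);q=np.zeros_like(y);q[135:205,325:395]=y[135:205,325:395]
c,_=cv2.findContours(q,cv2.RETR_EXTERNAL,cv2.CHAIN_APPROX_NONE);c=max(c,key=len)[:,0,:]
print(cv2.fitEllipse(onplane(K,E,c,o["tcp_pos"][2]-4.8+14)[:,:2].astype(np.float32)))
im,d,K,E=load("scene","n")
a=cv2.resize(im[150:260,180:340],None,fx=5,fy=5,interpolation=cv2.INTER_CUBIC);cv2.imwrite("pics/n2.png",a[:,:,::-1])
R=Ro.from_quat(o["tcp_rot"]).as_matrix();print(o["tcp_pos"],o["tcp_pos"]-173*R[:,0],np.degrees(np.arctan2(R[1,1],R[0,1])))
print(plan(o,[616.7,66.8,92],12.1))
E
```

```text
18.325 [616.82138388  67.46568549  90.71705278] [ 6.28839714e-01  7.77534945e-01 -8.59325741e-05 -1.25463997e-04] 22.4312922615145 [-0.55257897  0.04976383 -3.60916469] [ 4.94223356e-02  4.01751140e-01  1.27916132e+00  3.93476487e-05
  1.46098181e+00 -1.61258197e-01]
((648.99267578125, -103.05264282226562), (127.76568603515625, 130.0245361328125), 64.64987182617188)
[616.82  67.47  90.72] [ 653.   -101.71   90.7 ] 12.070858632964454
[-0.063, -0.026, -0.128, -0.0, -0.0, -0.001]
```

View pics/n1.png

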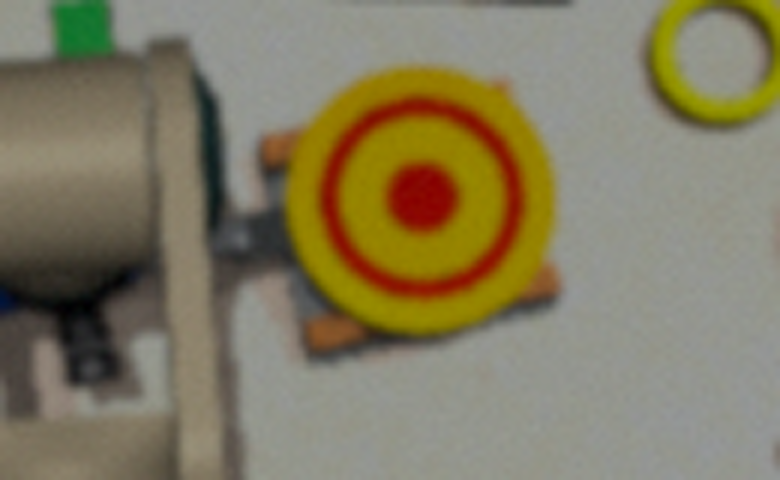

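View pics/n2.png

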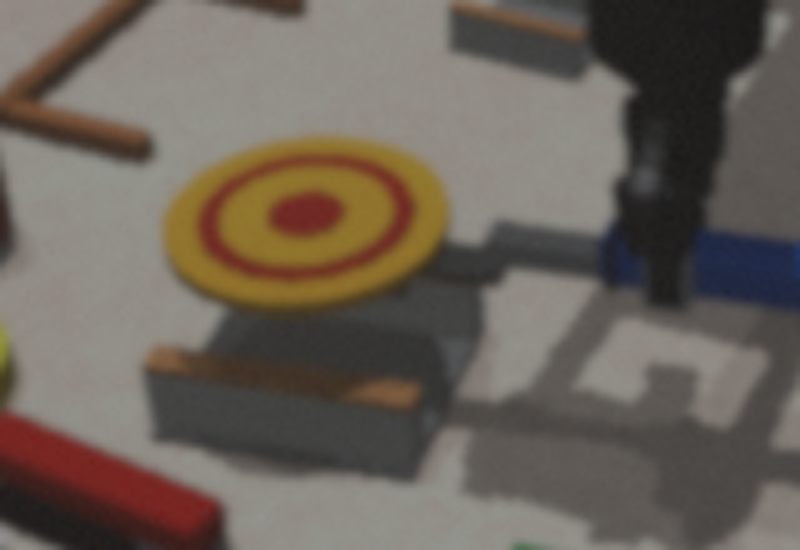

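>>> move_arm([
  [0, 0.1, 0.4, 0, 0, 0],
  [0, 0.1, 1.2, 0, 0, 0],
  [0, 0.1, 2.1, 0, 0, 0],
  [0, 0.1, 2.9, 0, 0, 0],
  [0, 0.1, 3.4, 0, 0, 0],
  [0, 0.1, 3.7, 0, 0, 0],
  [0, 0.1, 3.8, 0, 0, 0],
  [0, 0.1, 3.8, 0, 0, 0],
])

```text
time: 19.32
tcp_pos: [618.2, 67.8, 53.0]
tcp_rot: [0.629, 0.778, 0.0, 0.0]
contact_force: [-0.4, 0.4, -2.5]
grip_width: 22.5
```

```bash
python3 snap.py p top scene; python3 - <<'E'
from h import *
from rig import *
o=get_obs()
im,d,K,E=load("top","p")
hsv=cv2.cvtColor(im,cv2.COLOR_RGB2HSV);H,S=hsv[...,0],hsv[...,1]
y=((H>20)&(H<34)&(S>150)|((H<6)|(H>174))&(S>150)).astype(np.uint8);q=np.zeros_like(y);q[135:205,325:395]=y[135:205,325:395]
c,_=cv2.findContours(q,cv2.RETR_EXTERNAL,cv2.CHAIN_APPROX_NONE);c=max(c,key=len)[:,0,:]
print(cv2.fitEllipse(onplane(K,E,c,o["tcp_pos"][2]-4.8+14)[:,:2].astype(np.float32)))
im,d,K,E=load("scene","p")
a=cv2.resize(im[150:260,180:340],None,fx=5,fy=5,interpolation=cv2.INTER_CUBIC);cv2.imwrite("pics/p2.png",a[:,:,::-1])
E
```

```text
19.425 [618.19032332  67.86992934  53.11786389] [6.28722685e-01 7.77629537e-01 2.26256078e-04 1.92655326e-04] 21.97220595504175 [-0.28929874  0.57436689 -3.409922  ] [ 4.99451573e-02  4.41946511e-01  1.30578647e+00  8.16167571e-05
  1.39327079e+00 -1.61046401e-01]
((650.5963134765625, -103.05835723876953), (127.93414306640625, 129.39132690429688), 35.77740478515625)
```

View pics/p2.png

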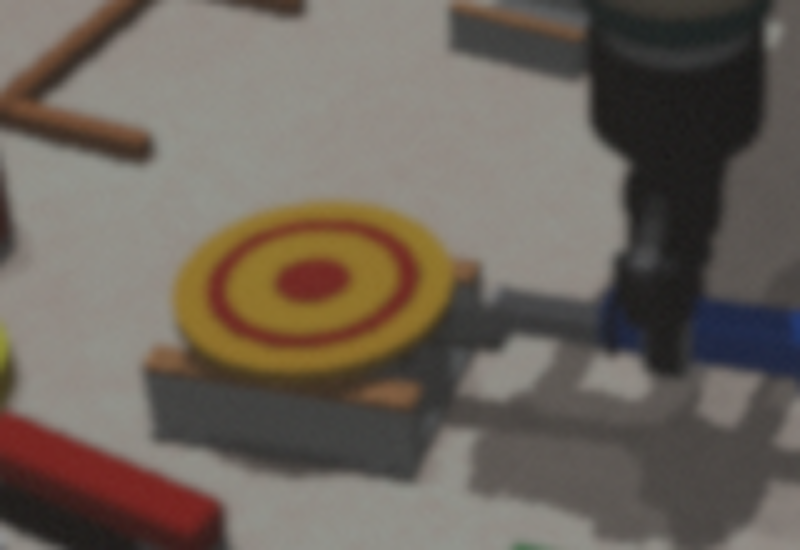

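Just above the rails, and the plaque centre (650.6,−103.1) is within 1 mm of the rack centre. I'll lower it through.

>>> move_arm([
  [0, 0, 0.2, 0, 0, 0],
  [0, 0, 0.4, 0, 0, 0],
  [0, 0, 0.6, 0, 0, 0],
  [0, 0, 0.8, 0, 0, 0],
  [0, 0, 1.1, 0, 0, 0],
  [0, 0, 1.5, 0, 0, 0],
  [0, 0, 2, 0, 0, 0],
  [0, 0, 2.2, 0, 0, 0],
])

```text
time: 20.42
tcp_pos: [617.7, 67.8, 30.2]
tcp_rot: [0.629, 0.778, -0.0, -0.0]
contact_force: [0.9, 0.1, -2.8]
grip_width: 22.4
```

```bash
python3 snap.py r scene; python3 - <<'E'
from h import *
im,d,K,E=load("scene","r")
a=cv2.resize(im[150:260,180:340],None,fx=5,fy=5,interpolation=cv2.INTER_CUBIC);cv2.imwrite("pics/r2.png",a[:,:,::-1])
E
```

```text
20.475 [617.70895288  67.81110014  30.05104239] [ 6.28723554e-01  7.77628746e-01 -2.96624525e-04 -3.72072210e-04] 22.527888274236613 [-0.04049827  0.53715483 -3.34555177] [ 4.99010823e-02  4.67818397e-01  1.32083763e+00  5.52901236e-05
  1.35388677e+00 -1.61085664e-01]
```

View pics/r2.png

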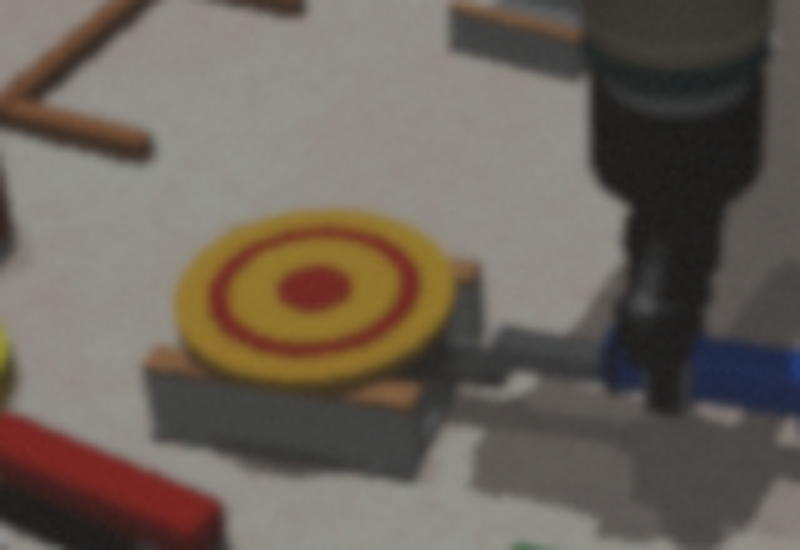

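The plaque stayed on the rails while the blade went below it (scene zoom: rim on both cork rails, handle about 23 mm lower). I'll draw the spatula out along rack −x.

>>> move_arm([
  [0.4, 0, 0, 0, 0, 0],
  [1.2, 0, 0, 0, 0, 0],
  [2.2, 0, 0, 0, 0, 0],
  [3.4, 0, 0, 0, 0, 0],
  [4.6, 0, 0, 0, 0, 0],
  [5.8, 0, 0, 0, 0, 0],
  [7, 0, 0, 0, 0, 0],
  [8.2, 0, 0, 0, 0, 0],
])

```text
time: 21.48
tcp_pos: [600.7, 148.9, 30.8]
tcp_rot: [0.629, 0.778, 0.0, 0.0]
contact_force: [0.3, 0.4, -2.1]
grip_width: 22.2
```

>>> move_arm([
  [1.2, 0, 0, 0, 0, 0],
  [2.4, 0, 0, 0, 0, 0],
  [3.6, 0, 0, 0, 0, 0],
  [4.8, 0, 0, 0, 0, 0],
  [6, 0, 0, 0, 0, 0],
  [7, 0, 0, 0, 0, 0],
  [7.3, 0, 0, 0, 0, 0],
  [7.3, 0, 0, 0, 0, 0],
])

```text
time: 22.48
tcp_pos: [585.6, 219.5, 30.8]
tcp_rot: [0.629, 0.778, -0.0, 0.0]
contact_force: [0.5, -0.3, -2.4]
grip_width: 22.4
```

```bash
python3 snap.py s scene; python3 - <<'E'
from h import *
im,d,K,E=load("scene","s")
a=cv2.resize(im[150:270,180:370],None,fx=4,fy=4,interpolation=cv2.INTER_CUBIC);cv2.imwrite("pics/s2.png",a[:,:,::-1])
E
```

```text
22.525 [585.63024345 219.21303196  30.8024456 ] [ 6.28764528e-01  7.77595760e-01 -2.07968276e-05  5.09338099e-05] 22.33740122158238 [-0.31162443  0.27198496 -1.50536572] [ 2.99177946e-01  4.76309499e-01  1.30776987e+00 -1.10248913e-04
  1.35749100e+00  8.83316651e-02]
```

View pics/s2.png

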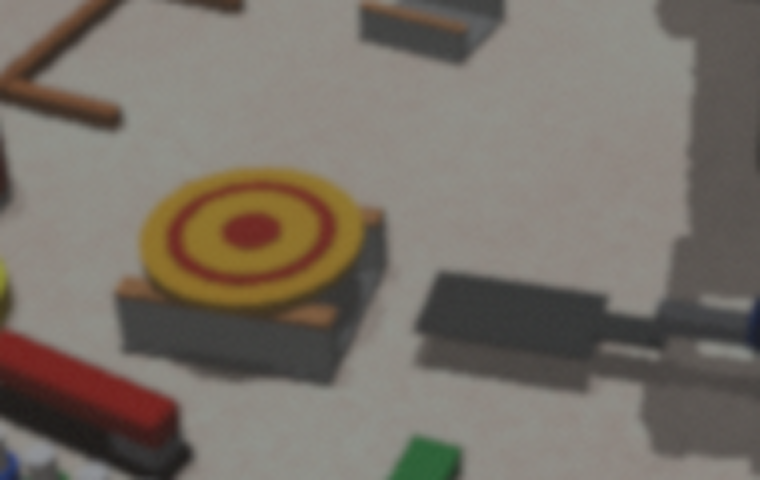

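>>> move_arm([
  [0, 0, 0.6, 0, 0, 0],
  [0, 0, 1.4, 0, 0, 0],
  [0, 0, 2.1, 0, 0, 0],
  [0, 0, 2.5, 0, 0, 0],
  [0, 0, 2.62, 0, 0, 0],
  [0, 0, 2.62, 0, 0, 0],
])

```text
time: 23.28
tcp_pos: [585.7, 219.4, 4.9]
tcp_rot: [0.629, 0.778, 0.0, 0.0]
contact_force: [-1.6, -0.4, 0.3]
grip_width: 22.2
```

>>> move_arm([
  [0, 0, 0, 0, 0, 0],
  [0, 0, 0, 0, 0, 0],
  [0, 0, 0, 0, 0, 0],
  [0, 0, 0, 0, 0, 0],
  [0, 0, 0, 0, 0, 0],
  [0, 0, 0, 0, 0, 0],
], claw=1)

```text
time: 24.02
tcp_pos: [585.6, 219.4, 4.6]
tcp_rot: [0.629, 0.778, 0.0, -0.0]
contact_force: [-0.2, -0.4, -0.4]
grip_width: 85.4
```

>>> move_arm([
  [0, 0, -1, 0, 0, 0],
  [0, 0, -3, 0, 0, 0],
  [0, 0, -6, 0, 0, 0],
  [0, 0, -10, 0, 0, 0],
  [3, -3, -13, 0, 0, 0],
  [6, -6, -15, 0, 0, 0],
  [6, -6, -15, 0, 0, 0],
  [6, -6, -15, 0, 0, 0],
])

```text
time: 25.02
tcp_pos: [514.6, 265.4, 155.6]
tcp_rot: [0.629, 0.778, 0.001, 0.0]
contact_force: [0.2, -0.9, -0.6]
grip_width: 85.7
```

```bash
python3 snap.py u top scene; python3 - <<'E'
from h import *
from m import roi,rect
im,d,K,E=load("top","u")
hsv=cv2.cvtColor(im,cv2.COLOR_RGB2HSV);H,S=hsv[...,0],hsv[...,1]
y=((H>20)&(H<34)&(S>150)|((H<6)|(H>174))&(S>150)).astype(np.uint8);q=np.zeros_like(y);q[135:205,325:395]=y[135:205,325:395]
c,_=cv2.findContours(q,cv2.RETR_EXTERNAL,cv2.CHAIN_APPROX_NONE);c=max(c,key=len)[:,0,:]
print("DISC",cv2.fitEllipse(onplane(K,E,c,57)[:,:2].astype(np.float32)))
v,u=np.nonzero(q);P=[]
cc=np.c_[u,v];R_,t=E[:3,:3],E[:3,3];z=d[v,u];ok=z>0
X=np.c_[(u-K[0,2])/K[0,0]*z,(v-K[1,2])/K[1,1]*z,z][ok];W=(X-t)@R_
A=np.c_[W[:,:2]-W[:,:2].mean(0),np.ones(len(W))];s=np.linalg.lstsq(A,W[:,2],rcond=None)[0];print("slope,height",s)
E
python3 - <<'E'
import cv2
a=cv2.imread("pics/u_scene.png")
cv2.imwrite("pics/u2.png",cv2.resize(a[130:310,140:500],None,fx=2.2,fy=2.2,interpolation=cv2.INTER_CUBIC))
E
```

```text
25.125 [514.70219636 264.84212967 154.27792951] [ 6.29079892e-01  7.77340583e-01 -3.16025307e-04 -8.95814427e-05] 85.75502718009344 [ 0.27204799  0.63401693 -0.1709217 ] [ 4.11496101e-01  2.38949908e-01  1.34879705e+00 -1.32281124e-04
  1.55448920e+00  2.01440026e-01]
sleeve mean [388.  312.7] rect [388.4 312.7] [ 50.2 106.6] 9.77
[[354.6000061035156, 361.0], [372.70001220703125, 255.89999389648438], [422.20001220703125, 264.3999938964844], [404.1000061035156, 369.5]]
blade mean [422.7 116.8] rect [423.1 118.5] [ 55. 101.] 10.72
[[386.70001220703125, 163.0], [405.5, 63.79999923706055], [459.5, 74.0], [440.79998779296875, 173.1999969482422]]
disc mean [ 443.5 -310.9] rect [ 444.8 -311.3] [127.4 127.6] 86.84
[[377.6000061035156, -371.3999938964844], [505.0, -378.3999938964844], [512.0, -251.1999969482422], [384.6000061035156, -244.1999969482422]]
(444.4864196777344, -312.0803527832031) 64.95394134521484
wood hue disc? [ 14  65 126] [ 18 255 143] [ 13 169 127]
frame mean [ 448.3 -368.5] rect [ 448.5 -347.6] [180.9 102.6] 2.57
[[355.79998779296875, -300.3999938964844], [360.3999938964844, -402.8999938964844], [541.0999755859375, -394.79998779296875], [536.5, -292.20001220703125]]
rail mean [698.  -92.6] rect [698.1 -93. ] [ 16.6 127.2] 11.8
[[677.0, -32.400001525878906], [703.0, -156.89999389648438], [719.2999877929688, -153.5], [693.2999877929688, -29.0]]
rail mean [ 605.  -112.9] rect [ 604.8 -112.2] [ 16.1 128.6] 12.62
[[582.9000244140625, -51.20000076293945], [611.0, -176.6999969482422], [626.7000122070312, -173.1999969482422], [598.5999755859375, -47.70000076293945]]
DISC ((650.890625, -103.00476837158203), (127.96986389160156, 129.2279052734375), 50.47307586669922)
slope,height [ 0.  -0.  56.3]
```

View pics/u2.png

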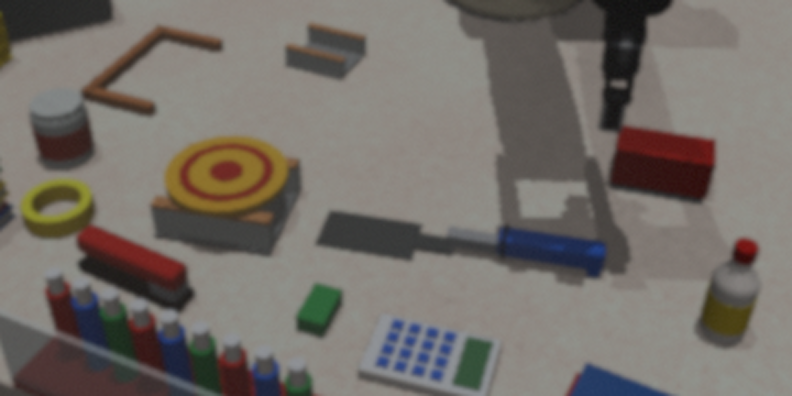

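View pics/u_top.png

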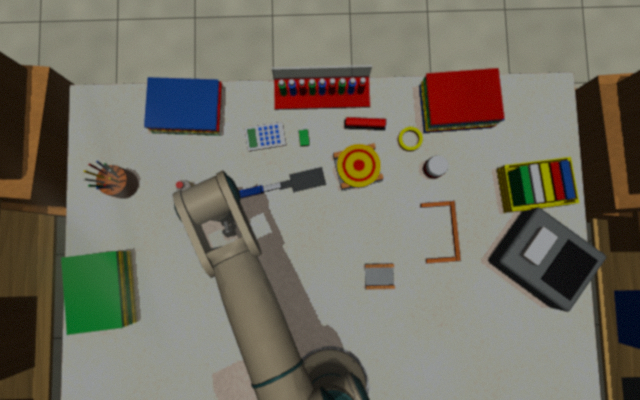

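The plaque is centred within 1 mm, level, with its top at 56.3 mm (57 expected). The spatula lies flat on the counter at about (310,180) in the top view, and the bystanders haven't moved. Handing in.

```bash
python3 - <<'E'
from rig import *
print(finish_job())
E
```

```text
the job is handed in; nothing more can be done
None
```

The job is done and handed in; `finish_job()` gives no verdict. I drew the spatula out of the sleeve by its neck, laid it down and let go. I then took it by the handle, slid the blade under the plaque, drew back 12 mm and lifted it. I set it on the large rack and drew the spatula out onto the counter, finishing at about 25 s of the 58 s.

Last checks:
- **Plaque:** its centre is about 1 mm from the rack's centre. Depth shows no measurable tilt and the top at 56.3 mm, against 57 mm expected.
- **Spatula:** it lies free and looks flat on the counter in both views. I did not measure its final height or tilt.
- **Bystanders:** they look unmoved, judged by eye.

Two things disagreed on the way:
- **Frame direction:** I first had the sign of the frame's angle wrong. I caught it in the top view and corrected it before the blade reached the plaque.
- **Plaque offset:** the top camera put the plaque about 3–4 mm off where I expected it on the blade. I allowed for that when placing it.

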